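Gauge the clearance under a specimen press and set its pointer

ROBOT

A 6-joint arm with a two-finger parallel gripper is mounted at the origin on a cart in front of the work surface, level with it; the furniture and walls round the work are solid. World frame = base frame: x ahead of the robot, y to its left, z up, the work surface at z = 0. Lengths are in m, angles in rad, forces in N, time in s.
With the tool pointing down it reaches from about 0.3 to 0.775 m from the base axis. Payload 14.6 kg.
Tool frame: the origin (TCP) lies midway between the tips of the shut fingers; the grasp point (between the pads) lies arm.grip_point_offset behind it (arm.grip_point_offset is the distance from the TCP to the grasp point, in m); z points along the fingers, y is the line along which they close (so a half turn about z gives the same grasp; the last joint's range is limited). The gripper opens to 85 mm and grips with 20 to 120 N. Pads are 22 mm wide; open, the fingers measure 114 mm over their backs; the gripper's body (76 mm by 85 mm) begins 54 mm behind the grasp point. The pads swing forward as they close: fully open they stand 13 mm farther back than shut.
Start: joints at [-1.212, 0.3, 1.521, -0, 1.321, -0.067], TCP at [0.227, -0.501, 0.231] pointing down, gripper open.
Joint ranges: [-3.03, 3.03], [-0.79, 2.21], [0.23, 2.52], [-1.04, 4.18], [0, 3.07], [-2.55, 2.55]. Speed limits (rad/s): [2.22, 2.22, 2.57, 3.14, 3.14, 3.14].

INTERFACE

Orientations are given as a rotation vector (axis times angle).
In Python, from bench import status, optics, arm, cut_out gives the robot as it stands.
- The arm moves only by the tool play_rows, never from a script. Its argument "commands" is a list of rows, each an object of numbers: "fingers": the gripper's target within -1 to 1 (fully open at 1, half-way at 0, shut at -1); "tx", "ty", "tz": the shift along the tool's x, y, z each as a share of 500 mm, from -1 to 1; "ax", "ay", "az": the turn, a rotation vector about the tool's x, y, z each as a share of 360 degrees, from -1 to 1. A call has 1 to 20 rows; each row is the pose to reach, as a shift and turn from the pose commanded when the call began, along the tool's axes at that moment, turning the shorter way round; what a row does not reach only later rows make up. A row lasts 1/10 s, in which the tool goes at most 50 mm and 8.59 degrees, less where a joint would pass 70% of its speed; a pose out of reach is approached as far as the arm can. A call with a number of a shift or a turn outside -1 to 1 is refused whole. A call with a gripper value outside its range is refused whole. The fingers move at their own pace and stop on an object; "force" is the grip in N (left out, the last holds). Time passes only in rows, so rows that repeat a pose let the fingers close. It gives the time, the measured TCP pose, the force, the opening and the grip force at its end, in the units of the state.
- status.sense(): the state, without advancing time (a new reading comes with each control period).
- optics.camera(name): name is "scene" or "side" or "wrist"; returns a dict with "color" (400x640x3 uint8, red, green, blue), "fx", "fy", "cx", "cy" (pixels), "xyz" and "attitude" of the camera in the world; the wrist camera has in their place "tool_from_camera" (4x4, takes a point from camera to tool coordinates, whose origin is the TCP and whose axes are the flange's). Camera axes: x right, y down, z forward; pixel columns grow to the right and rows downward; lengths in m; the calibration is good to about 2 mm. The wrist camera is an equidistant fisheye: a pixel r from the principal point sees the ray r / f radians off the axis. A picture is of the moment at which its call begins: read the wrist's pose just before it. There is no depth.
- arm.sign_off(): hands the job in; it is judged then, once.
Trained networks look in the newest picture that a camera, given by its name, has taken for a name from the list of things; names that differ only in an ending like _2 or _b are one class to them, and where a whole thing is asked for, a point or a joint stands for the part that bears it (a point fixed in the world has none). Each returns a list of dicts, best first, with "confidence" (0 to 1); they miss things now and then, are a little off and sometimes report something else, mostly with a low value. They report only what shows in the picture. A call takes as long as a camera call.
- cut_out(target, camera): "pixels" (400x640 bool, what is visible of it) and "box" ([left, top, right, bottom] in pixels, round what is visible of it).
The state is a dict: "time": time; "joint_positions": joint angles; "qd": joint speeds; "tau": joint torques, N m; "ee_pos": TCP position; "tcp_rot": TCP orientation; "ft_force": force on the tool from outside, world axes, zero at the start; "moment": the same for the moment, N m; "finger_gap": finger opening in m; "gripper_force": force on a finger pad.
Only numpy, scipy, OpenCV 4.12 (cv2) and the standard library are available. Lean on these libraries where they do the work, as an engineer would, in place of code of your own. Each camera call takes 0.05 s, during which the arm holds its last target. There are 200 camera calls.

TASK

Find the clearance under the foot of the specimen press with the three gauge plates: the thickest plate whose blade slides in under the foot without forcing is the answer. Leave that plate lying in the press, pushed in until its handle is up against the foot, with the other two lying flat on the desk clear of the press, and turn the press's pointer to the mark of the same colour as that plate's handle. Do not disturb the other things on the desk.

Things in the scene. Friction and masses are not known exactly. Their poses are not given: they have to be found in the camera images.
- press: Fixed press: grey base 10 mm thick, flat aluminium foot over it on a green arm (top up to 83 mm over the desk) and a column (119 mm high, 66 mm behind the foot's face). Origin: at desk level under the middle of the foot's front face; +x into the gap (front faces -x, the robot), y left, z up. Base spans x -135..90, y -45..45 mm, dial lobe on the right x -135..0, y down to -175 mm.
- gap_mouth (a point): On the base, under the middle of the foot's face; axes as press. Foot 50 wide (y), 40 deep, 18 high (head_c0, centre 9 over its underside); its underside is 13 to 23 mm above here, random, not reported (12 mm always fits). Lay a plate on the base, slide it to +x. Too thick: at most its 6 mm nose enters. Handles never enter: home is plate origin at this point, x along x.
- pointer_pivot (a point): Pivot of the black pointer arm on the base plate's top, at x -50, y -115 mm of the press; axes as press. Round coloured marks 71 mm from it, at pointer angle -0.7 rad (blue, left), 0 (yellow, middle), +0.7 (red, right).
- pointer (a joint): Pointer angle, rad. 0 points along the press's -x (to the robot), positive counter-clockwise from above (towards the press's -y, right); direction at q is (-cos q, -sin q) in the press frame. Range -1.6 to 1.6; held by friction (0.05 N m), stays where released. Starts at 1.15 to 1.5, right of the red mark.
- pointer_knob (a point): Upright round black knob on the pointer arm, 12 mm in diameter, 45 mm from the pivot; its top is 51 mm over the desk, the arm below it reaches up to 18 mm over the desk. This point is on its axis, 42 mm over the desk. Pinch or push it to turn the pointer.
- gauge_blue: Loose gauge, 0.1 to 0.21 kg: steel blade 12 mm thick, 26 wide, 44 long (last 6 mm: nose 4 mm thinner, 20 wide), and blue handle 50 long, 28 wide (grip across this), 26 high. Origin: underside, at the shoulder between them; x to the blade's tip, handle on -x, z up. Starts flat on the desk, blade about along world +y, free to grip from above. Its mark: blue, pointer -0.7 rad.
- gauge_yellow: Loose gauge, 0.1 to 0.21 kg: steel blade 16 mm thick, 26 wide, 44 long (last 6 mm: nose 4 mm thinner, 20 wide), and yellow handle 50 long, 28 wide (grip across this), 26 high. Origin: underside, at the shoulder between them; x to the blade's tip, handle on -x, z up. Starts flat on the desk, blade about along world +y, free to grip from above. Its mark: yellow, pointer 0 rad.
- gauge_red: Loose gauge, 0.1 to 0.21 kg: steel blade 20 mm thick, 26 wide, 44 long (last 6 mm: nose 4 mm thinner, 20 wide), and red handle 50 long, 28 wide (grip across this), 26 high. Origin: underside, at the shoulder between them; x to the blade's tip, handle on -x, z up. Starts flat on the desk, blade about along world +y, free to grip from above. Its mark: red, pointer 0.7 rad.
- petri_dish: Bystander: round clear dish, 63 mm wide, 13 mm high. Origin at the centre of its underside.
- eraser: Bystander: blue and white eraser, 21x46x13 mm. Origin at the centre of its underside.
- rock: Bystander: reddish brown speckled rock, 36x53x26 mm. Origin at the centre of its underside.

How it is judged:
By the outcome, as a careful person would: the job done as asked, in the order asked, and still so for the second after the job is handed in, with the robot touching nothing.
It also fails if it takes over 72 s, if anything falls off the work surface, if the arm or the gripper's body presses on something with over 40 N, if the wrist force passes 120 N, or if a joint passes its speed limit or range.

## Working session

There is one attempt and no reset: what is moved stays moved. The work goes in short steps, Python scripts to look and compute and a tool call to move; the robot and the scene stay as the last step left them, time stands still between calls to the robot, and variables do not carry over. Pictures are saved under pics/ and viewed, at most 10 in all, crops included, and the job is handed in when it is done.

Besides the shell and the picture viewer there is one more tool, called after ">>>" by a JSON object that holds its "name" and its "arguments", one argument or row to a line. play_rows: Moves the arm, as the interface text tells. Its arguments: {"type":"object","properties":{"commands":{"type":"array"},"force":{"type":"number"}},"required":["commands"]}

```bash
mkdir -p pics; ls; python3 - <<'E'
from bench import status, optics, arm
import cv2,numpy as np
s=status.sense(); print(s['time'],s['ee_pos'],s['tcp_rot'],s['finger_gap'],arm.grip_point_offset)
for n in ['scene','side']:
    c=optics.camera(n); cv2.imwrite(f'pics/{n}0.png',c['color'][:,:,::-1]); print(n,c['fx'],c['fy'],c['cx'],c['cy'],c['xyz'],c['attitude'])
c=optics.camera('wrist');print(c['fx'],c['cx'],c['cy'],c['tool_from_camera'])
E
```

```text
pics
0.0 [ 0.22707979 -0.50066578  0.23071574] [-3.06952858e+00 -6.63547495e-01  2.75053188e-04] 0.08528117999226778 0.0187
scene 389.4925948754656 389.4925948754656 325.04614709310556 198.97513043645966 [-0.0887869   0.77061771  0.41972862] [-0.97208075  2.09755657 -1.3792808 ]
side 406.8506451265488 406.8506451265488 321.5895103258495 201.68257952054668 [0.48382337 0.90980418 0.61248435] [ 0.01923815  2.83155114 -1.33100674]
309.70691628693146 319.8626962980137 198.50970778726878 [[ 2.15714721e-04 -9.44840645e-01 -3.27530318e-01  8.38101960e-02]
 [ 9.99999939e-01  2.93576565e-04 -1.88282914e-04 -6.20073615e-04]
 [ 2.74052575e-04 -3.27530258e-01  9.44840651e-01 -1.42620633e-01]
 [ 0.00000000e+00  0.00000000e+00  0.00000000e+00  1.00000000e+00]]
```

View pics/scene0.png

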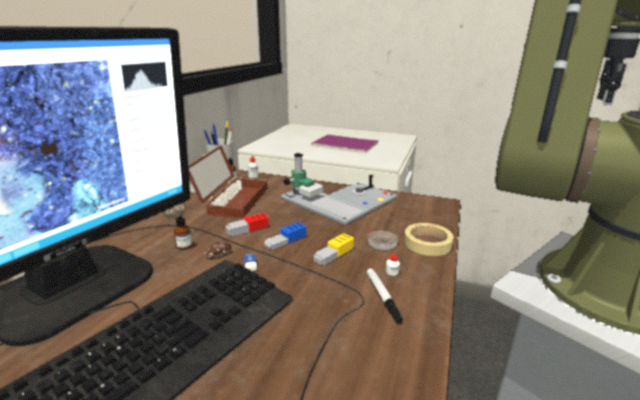

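View pics/side0.png

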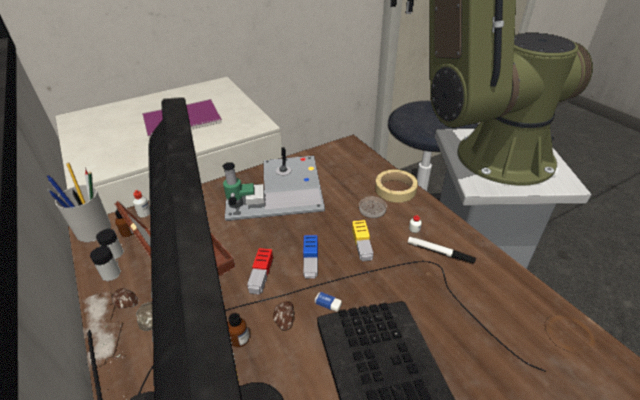

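The scene view shows red (250,225), blue (287,236) and yellow (336,248) gauges, with the press at (335,195). The side view shows the same, with the press foot at (255,193) and the knob at (284,153).

```bash
cat > h.py <<'E'
from bench import status, optics, arm, cut_out
import cv2,numpy as np
from scipy.spatial.transform import Rotation as R
def shot(name):
    s=status.sense(); c=optics.camera(name)
    if name=='wrist':
        T=np.eye(4); T[:3,:3]=R.from_rotvec(s['tcp_rot']).as_matrix(); T[:3,3]=s['ee_pos']
        T=T@np.array(c['tool_from_camera']); c['Rm']=T[:3,:3]; c['p']=T[:3,3]
    else:
        c['Rm']=R.from_rotvec(c['attitude']).as_matrix(); c['p']=np.array(c['xyz'])
    c['name']=name; return c
def rays(c,uv):
    uv=np.atleast_2d(uv).astype(float); a=(uv-[c['cx'],c['cy']])/[c['fx'],c['fy']]
    if c['name']=='wrist':
        r=np.linalg.norm(a,axis=1,keepdims=True)+1e-9; d=np.hstack([a/r*np.sin(r),np.cos(r)])
    else: d=np.hstack([a,np.ones((len(a),1))])
    return d@c['Rm'].T
def toz(c,uv,z):
    d=rays(c,uv); return c['p'][:2]+d[:,:2]*((z-c['p'][2])/d[:,2])[:,None]
def proj(c,P):
    q=(np.atleast_2d(P)-c['p'])@c['Rm']
    if c['name']=='wrist':
        n=np.linalg.norm(q[:,:2],axis=1)+1e-9; th=np.arctan2(n,q[:,2]); a=q[:,:2]/n[:,None]*th[:,None]
    else: a=q[:,:2]/q[:,2:]
    return a*[c['fx'],c['fy']]+[c['cx'],c['cy']]
def cen(m):
    v,u=np.nonzero(m); return np.array([u.mean(),v.mean()])
def rectify(c,x0,x1,y0,y1,z,s=0.001):
    "top view at height z: row down = -x, col right = -y"
    xs=np.arange(x1,x0,-s); ys=np.arange(y1,y0,-s); Y,X=np.meshgrid(ys,xs)
    uv=proj(c,np.stack([X.ravel(),Y.ravel(),np.full(X.size,z)],1)).astype(np.float32)
    return cv2.remap(c['color'],uv[:,0].reshape(X.shape),uv[:,1].reshape(X.shape),cv2.INTER_LINEAR)
E
python3 - <<'E'
from h import *
for n in ['side','scene']:
    c=shot(n)
    for t in ['gauge_red','gauge_blue','gauge_yellow','petri_dish','eraser','rock','press','pointer_knob','pointer']:
        r=cut_out(t,n)
        if r: 
            b=r[0]; print(n,t,round(b['confidence'],2),b['box'],toz(c,cen(b['pixels']),0.01).round(3), b['pixels'].sum())
E
```

```text
side gauge_red 0.74 [278.0, 150.2, 285.9, 171.0] [[0.591 0.016]] 98
side gauge_blue 0.97 [304.4, 232.7, 319.1, 278.5] [[0.514 0.351]] 581
side gauge_yellow 0.85 [350.7, 220.7, 375.5, 258.7] [[0.406 0.306]] 546
side petri_dish 0.91 [358.9, 195.9, 387.6, 219.4] [[0.375 0.202]] 529
side eraser 0.68 [319.8, 291.2, 339.4, 312.0] [[0.481 0.462]] 302
side rock 0.61 [268.4, 298.2, 295.8, 331.0] [[0.558 0.489]] 467
side press 0.77 [221.5, 147.8, 325.2, 221.6] [[0.59  0.131]] 4084
side pointer_knob 0.66 [285.4, 147.9, 284.0, 168.3] [[0.591 0.001]] 51
side pointer 0.7 [279.3, 147.8, 287.9, 172.4] [[0.591 0.008]] 125
scene gauge_red 0.72 [226.6, 209.2, 272.5, 233.4] [[0.618 0.386]] 674
scene gauge_blue 0.83 [266.1, 221.8, 310.1, 248.0] [[0.519 0.347]] 589
scene gauge_yellow 0.57 [312.6, 233.9, 354.6, 264.5] [[0.414 0.306]] 665
scene petri_dish 0.87 [368.0, 230.4, 400.8, 251.3] [[0.375 0.202]] 492
scene eraser 0.51 [247.9, 254.8, 261.2, 272.5] [[0.482 0.459]] 177
scene rock 0.67 [206.2, 240.5, 237.1, 255.5] [[0.563 0.487]] 322
scene press 0.7 [279.5, 149.5, 396.5, 225.1] [[0.59  0.123]] 2631
scene pointer 0.45 [357.3, 179.5, 372.0, 192.9] [[ 0.621 -0.006]] 102
```

>>> {"name": "play_rows", "arguments": {
  "commands": [
    {"tx": 0.917,"ty": -0.99,"tz": -0.14,"az": 0.0675,"fingers": 1},
    {"tx": 0.917,"ty": -0.99,"tz": -0.14,"az": 0.0675},
    {"tx": 0.917,"ty": -0.99,"tz": -0.14,"az": 0.0675},
    {"tx": 0.917,"ty": -0.99,"tz": -0.14,"az": 0.0675},
    {"tx": 0.917,"ty": -0.99,"tz": -0.14,"az": 0.0675},
    {"tx": 0.917,"ty": -0.99,"tz": -0.14,"az": 0.0675},
    {"tx": 0.917,"ty": -0.99,"tz": -0.14,"az": 0.0675},
    {"tx": 0.917,"ty": -0.99,"tz": -0.14,"az": 0.0675},
    {"tx": 0.917,"ty": -0.99,"tz": -0.14,"az": 0.0675},
    {"tx": 0.917,"ty": -0.99,"tz": -0.14,"az": 0.0675},
    {"tx": 0.917,"ty": -0.99,"tz": -0.14,"az": 0.0675},
    {"tx": 0.917,"ty": -0.99,"tz": -0.14,"az": 0.0675},
    {"tx": 0.917,"ty": -0.99,"tz": -0.14,"az": 0.0675},
    {"tx": 0.917,"ty": -0.99,"tz": -0.14,"az": 0.0675},
    {"tx": 0.917,"ty": -0.99,"tz": -0.14,"az": 0.0675},
    {"tx": 0.917,"ty": -0.99,"tz": -0.14,"az": 0.0675}
  ]
}}

```text
invalid input
```

```bash
python3 - <<'E'
from h import *
s=status.sense(); print(s['time'],s['ee_pos'],s['tcp_rot'],s['joint_positions'])
c=shot('wrist'); cv2.imwrite('pics/w1.png',c['color'][:,:,::-1])
import pickle; pickle.dump(c,open('w1.pkl','wb'))
r=rectify(c,0.3,0.85,-0.15,0.6,0.01); cv2.imwrite('pics/w1r.png',r[:,:,::-1])
for t in ['gauge_red','gauge_blue','gauge_yellow','pointer_knob','pointer','press']:
    for b in cut_out(t,'wrist')[:1]:
        p=toz(c,cen(b['pixels']),0.02 if 'g' in t else .042)[0]
        m=b['pixels'].astype(np.uint8); v,u=np.nonzero(m); X=toz(c,np.c_[u,v],0.015); 
        print(t,round(b['confidence'],2),b['box'],p.round(3),cv2.minAreaRect((X*1000).astype(np.float32)))
E
```

```text
1.15 [ 0.22714734 -0.5008911   0.23127568] [ 3.07066622e+00  6.63785532e-01 -5.33285948e-05] [-1.21162784e+00  2.99900290e-01  1.52101120e+00 -3.47178669e-05
  1.32068577e+00 -6.66110756e-02]
```

View pics/w1r.png

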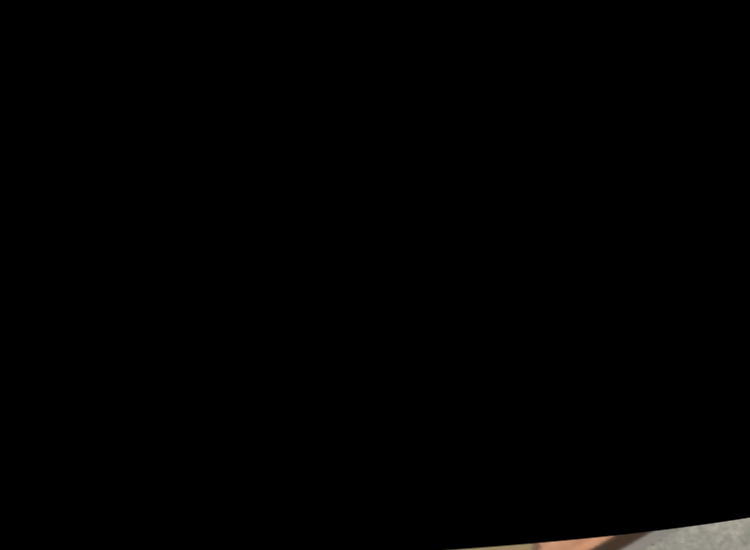

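The move was refused, so this picture shows only floor. Rows probably need all seven numbers.

>>> {"name": "play_rows", "arguments": {
  "commands": [
    {"fingers": 1,"tx": 0.917,"ty": -0.99,"tz": -0.14,"ax": 0,"ay": 0,"az": 0.0675},
    {"fingers": 1,"tx": 0.917,"ty": -0.99,"tz": -0.14,"ax": 0,"ay": 0,"az": 0.0675},
    {"fingers": 1,"tx": 0.917,"ty": -0.99,"tz": -0.14,"ax": 0,"ay": 0,"az": 0.0675},
    {"fingers": 1,"tx": 0.917,"ty": -0.99,"tz": -0.14,"ax": 0,"ay": 0,"az": 0.0675},
    {"fingers": 1,"tx": 0.917,"ty": -0.99,"tz": -0.14,"ax": 0,"ay": 0,"az": 0.0675},
    {"fingers": 1,"tx": 0.917,"ty": -0.99,"tz": -0.14,"ax": 0,"ay": 0,"az": 0.0675},
    {"fingers": 1,"tx": 0.917,"ty": -0.99,"tz": -0.14,"ax": 0,"ay": 0,"az": 0.0675},
    {"fingers": 1,"tx": 0.917,"ty": -0.99,"tz": -0.14,"ax": 0,"ay": 0,"az": 0.0675},
    {"fingers": 1,"tx": 0.917,"ty": -0.99,"tz": -0.14,"ax": 0,"ay": 0,"az": 0.0675},
    {"fingers": 1,"tx": 0.917,"ty": -0.99,"tz": -0.14,"ax": 0,"ay": 0,"az": 0.0675},
    {"fingers": 1,"tx": 0.917,"ty": -0.99,"tz": -0.14,"ax": 0,"ay": 0,"az": 0.0675},
    {"fingers": 1,"tx": 0.917,"ty": -0.99,"tz": -0.14,"ax": 0,"ay": 0,"az": 0.0675},
    {"fingers": 1,"tx": 0.917,"ty": -0.99,"tz": -0.14,"ax": 0,"ay": 0,"az": 0.0675},
    {"fingers": 1,"tx": 0.917,"ty": -0.99,"tz": -0.14,"ax": 0,"ay": 0,"az": 0.0675},
    {"fingers": 1,"tx": 0.917,"ty": -0.99,"tz": -0.14,"ax": 0,"ay": 0,"az": 0.0675}
  ],
  "force": 40
}}

```text
time: 3.0
ee_pos: [0.4407, 0.142, 0.3012]
tcp_rot: [-3.141, -0.008, 0.0]
ft_force: [0.3, -0.6, -0.7]
finger_gap: 0.0852
gripper_force: 0.0
```

```bash
cat > look.py <<'E'
from h import *
import sys,pickle
s=status.sense(); print(s['time'],s['ee_pos'],s['tcp_rot'])
c=shot('wrist'); pickle.dump(c,open('w1.pkl','wb'))
r=rectify(c,0.32,0.80,-0.12,0.54,0.01); cv2.imwrite(sys.argv[1],r[:,:,::-1])
for t in ['gauge_red','gauge_blue','gauge_yellow','pointer_knob']:
    for b in cut_out(t,'wrist')[:1]:
        m=b['pixels']; p=toz(c,cen(m),0.015 if 'g' in t else .042)[0]
        v,u=np.nonzero(m); X=toz(c,np.c_[u,v],0.013)
        print(t,round(b['confidence'],2),b['box'],p.round(3),cv2.minAreaRect((X*1000).astype(np.float32)))
E
python3 look.py pics/w2r.png
```

```text
3.0 [0.44068563 0.1420424  0.3012117 ] [-3.14121557e+00 -8.17944166e-03  2.36179986e-04]
gauge_red 0.94 [126.1, 36.8, 186.1, 59.4] [0.607 0.385] ((608.82421875, 391.01953125), (103.56626892089844, 29.74271011352539), 81.41175842285156)
gauge_blue 0.88 [152.6, 99.9, 207.8, 120.0] [0.513 0.347] ((513.6505126953125, 351.9566955566406), (95.07788848876953, 27.917619705200195), 88.34346008300781)
gauge_yellow 0.63 [178.6, 165.0, 238.6, 187.9] [0.407 0.309] ((405.8121643066406, 313.4922180175781), (34.522953033447266, 97.9955062866211), 4.694671630859375)
pointer_knob 0.79 [374.0, 42.2, 422.3, 57.7] [0.584 0.045] ((589.53564453125, 32.536781311035156), (20.10599136352539, 71.3982925415039), 3.7583837509155273)
```

View pics/w2r.png

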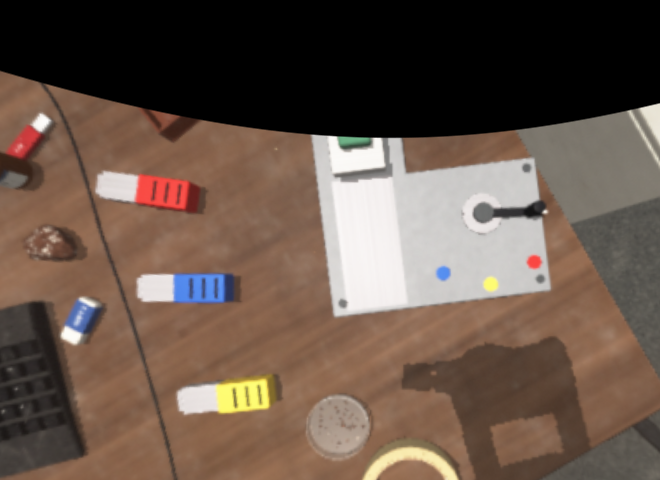

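The top view (1 px = 1 mm) shows red handle (168,193), blue (203,288), yellow (246,394), press front corner (333,316), pivot (484,213), and blue/yellow/red marks (444,273), (490,284), (534,262). The pointer points right and its knob is at (540,210).

```bash
cat > pose.py <<'E'
from h import *
import pickle
from scipy.optimize import minimize
TH=dict(gauge_blue=.012,gauge_yellow=.016,gauge_red=.020)
def box(x0,x1,w,h): return np.array([[x,y,z] for x in (x0,x1) for y in (-w/2,w/2) for z in (0,h)])
def hull(c,P,p,z0):
    x,y,a=p; Q=np.c_[x+P[:,0]*np.cos(a)-P[:,1]*np.sin(a),y+P[:,0]*np.sin(a)+P[:,1]*np.cos(a),P[:,2]+z0]
    return cv2.convexHull((proj(c,Q)*4).astype(np.float32))
def color(c,col):
    h,s,v=[x.astype(int) for x in cv2.split(cv2.cvtColor(c['color'],cv2.COLOR_RGB2HSV))]
    ok=(s>110)&(v>60)
    if col=='red': k=(h<8)|(h>172)
    elif col=='yellow': k=(h>22)&(h<36)
    else: k=(h>100)&(h<125)
    return ok&k
def gauge(c,t,p0,z0=0.):
    m=cut_out(t,c['name'])[0]['pixels'].astype(np.uint8)
    near=cv2.dilate(m,np.ones((5,5)));hm=(color(c,t[6:])&(near>0)).astype(np.uint8)
    up=lambda a:cv2.resize(a*255,None,fx=4,fy=4,interpolation=cv2.INTER_LINEAR)>127
    M,H=up(m),up(hm); bl=box(-.01,.044,.026,TH[t]); ha=box(-.05,0,.028,.026)
    def iou(polys,A):
        B=np.zeros(A.shape,np.uint8)
        for q in polys: cv2.fillConvexPoly(B,np.round(q+1.5).astype(int),1)
        B=B>0; return (A&B).sum()/(A|B).sum()
    def f(p):
        q=np.array(p); q[:2]/=1000; q[2]/=100
        h=hull(c,ha,q,z0); return -iou([h],H)-.7*iou([h,hull(c,bl,q,z0)],M)
    r=minimize(f,[p0[0]*1000,p0[1]*1000,p0[2]*100],method='Nelder-Mead',options=dict(initial_simplex=np.array([p0[0]*1000,p0[1]*1000,p0[2]*100])+np.array([[0,0,0],[6,0,0],[0,6,0],[0,0,8]])))
    return np.r_[r.x[:2]/1000,r.x[2]/100],r.fun
E
python3 - <<'E'
from pose import *
c=shot('wrist')
for t,p in dict(gauge_red=(.607,.395,1.6),gauge_blue=(.513,.36,1.6),gauge_yellow=(.407,.318,1.6)).items():
    print(t,*gauge(c,t,p))
# press
loc=[];obs=[]
for col,q,u in (('blue',-.7,(444,273)),('yellow',0,(490,284)),('red',.7,(534,262))):
    g=proj(c,[[.8-u[1]/1000,.54-u[0]/1000,.01]])[0]; m=color(c,col); yy,xx=np.mgrid[:400,:640]; m&=np.hypot(xx-g[0],yy-g[1])<8
    obs.append(toz(c,cen(m),.0105)[0]); loc.append([-.05-.071*np.cos(q),-.115-.071*np.sin(q)])
    print(col,m.sum(),obs[-1])
for l,u in (((-.135,.045),(333,316)),((-.135,-.175),(550,290)),((0,-.175),(533,157))):
    loc.append(l); obs.append([.8-u[1]/1000,.54-u[0]/1000])
L,O=np.array(loc),np.array(obs); from scipy.optimize import least_squares
res=lambda p:(np.c_[p[0]+L[:,0]*np.cos(p[2])-L[:,1]*np.sin(p[2]),p[1]+L[:,0]*np.sin(p[2])+L[:,1]*np.cos(p[2])]-O).ravel()
r=least_squares(res,[.62,.18,.12]); print(r.x,(r.fun*1000).round(1))
E
```

```text
gauge_red [0.6090186  0.39486032 1.42519857] -1.590111194864322
gauge_blue [0.5126498  0.36049205 1.57353123] -1.4949553813700454
gauge_yellow [0.40512252 0.31737732 1.69224101] -1.3995377710615329
blue 69 [0.52723358 0.09728176]
yellow 63 [0.5162107  0.04965037]
red 65 [0.53841429 0.00618869]
[0.62248101 0.17921244 0.12202774] [ 0.2  0.5  0.2  0.7  0.1  0.8 -1.   0.4 -0.2 -0.9  0.8 -1.5]
```

>>> {"name": "play_rows", "arguments": {
  "commands": [
    {"fingers": 0,"tx": 0.329,"ty": -0.438,"tz": 0.4,"ax": 0,"ay": 0,"az": -0.227},
    {"fingers": 0,"tx": 0.329,"ty": -0.438,"tz": 0.4,"ax": 0,"ay": 0,"az": -0.227},
    {"fingers": 0,"tx": 0.329,"ty": -0.438,"tz": 0.4,"ax": 0,"ay": 0,"az": -0.227},
    {"fingers": 0,"tx": 0.329,"ty": -0.438,"tz": 0.4,"ax": 0,"ay": 0,"az": -0.227},
    {"fingers": 0,"tx": 0.329,"ty": -0.438,"tz": 0.4,"ax": 0,"ay": 0,"az": -0.227},
    {"fingers": 0,"tx": 0.329,"ty": -0.438,"tz": 0.4,"ax": 0,"ay": 0,"az": -0.227},
    {"fingers": 0,"tx": 0.329,"ty": -0.438,"tz": 0.4,"ax": 0,"ay": 0,"az": -0.227},
    {"fingers": 0,"tx": 0.329,"ty": -0.438,"tz": 0.4,"ax": 0,"ay": 0,"az": -0.227},
    {"fingers": 0,"tx": 0.329,"ty": -0.438,"tz": 0.4,"ax": 0,"ay": 0,"az": -0.227},
    {"fingers": 0,"tx": 0.329,"ty": -0.438,"tz": 0.4,"ax": 0,"ay": 0,"az": -0.227},
    {"fingers": 0,"tx": 0.329,"ty": -0.438,"tz": 0.4,"ax": 0,"ay": 0,"az": -0.227}
  ]
}}

```text
time: 4.55
ee_pos: [0.6046, 0.3582, 0.1011]
tcp_rot: [-2.374, -2.058, 0.0]
ft_force: [-0.0, 0.9, 1.1]
finger_gap: 0.0429
gripper_force: 0.0
```

```bash
cat > look2.py <<'E'
from pose import *
import sys
s=status.sense(); print(s['time'],s['ee_pos'].round(4),s['tcp_rot'].round(3),s['finger_gap'],s['joint_positions'].round(2))
a=s['tcp_rot']; R_=R.from_rotvec(a).as_matrix(); print('yaw',np.arctan2(R_[1,0],R_[0,0]))
c=shot('wrist')
if sys.argv[1]!='-': cv2.imwrite(sys.argv[1],c['color'][:,:,::-1])
if len(sys.argv)>2:
    print(gauge(c,sys.argv[2],[float(x) for x in sys.argv[3:6]],float(sys.argv[6]) if len(sys.argv)>6 else 0))
E
python3 look2.py pics/w3.png gauge_red .609 .395 1.43
```

```text
4.55 [0.6046 0.3582 0.1011] [-2.374 -2.058  0.   ] 0.04291916740963119 [ 0.48  0.76  1.14 -0.    1.24  0.62]
yaw 1.4286543225116057
(array([0.60918208, 0.39486541, 1.43685887]), np.float64(-1.5304064388262564))
```

View pics/w3.png

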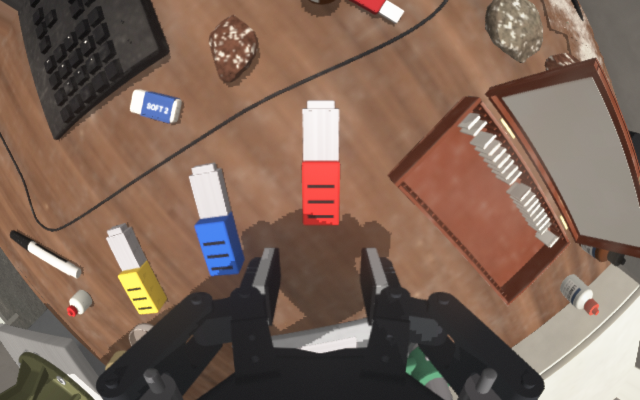

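Red lies straight ahead of the open fingers, handle (321,193), with the tray's left corner (390,178) clear to the right. I'll descend and grip.

>>> {"name": "play_rows", "arguments": {
  "commands": [
    {"fingers": 0,"tx": 0,"ty": 0,"tz": 0.1,"ax": 0,"ay": 0,"az": 0},
    {"fingers": 0,"tx": 0,"ty": 0,"tz": 0.16,"ax": 0,"ay": 0,"az": 0},
    {"fingers": 0,"tx": 0,"ty": 0,"tz": 0.193,"ax": 0,"ay": 0,"az": 0},
    {"fingers": 0,"tx": 0,"ty": 0,"tz": 0.193,"ax": 0,"ay": 0,"az": 0},
    {"fingers": -1,"tx": 0,"ty": 0,"tz": 0.193,"ax": 0,"ay": 0,"az": 0},
    {"fingers": -1,"tx": 0,"ty": 0,"tz": 0.193,"ax": 0,"ay": 0,"az": 0},
    {"fingers": -1,"tx": 0,"ty": 0,"tz": 0.193,"ax": 0,"ay": 0,"az": 0},
    {"fingers": -1,"tx": 0,"ty": 0,"tz": 0.193,"ax": 0,"ay": 0,"az": 0}
  ],
  "force": 40
}}

```text
time: 5.45
ee_pos: [0.6052, 0.359, 0.0067]
tcp_rot: [2.374, 2.057, 0.004]
ft_force: [-1.3, -1.1, 7.9]
finger_gap: 0.027
gripper_force: 41.9
```

```bash
python3 look2.py - gauge_red .609 .395 1.43
```

```text
5.45 [0.6052 0.359  0.0067] [2.374 2.057 0.004] 0.026978612199915663 [ 0.48  0.87  1.18 -0.    1.09  0.63]
yaw 1.4278098961726766
(array([0.60922435, 0.39451469, 1.432681  ]), np.float64(-1.4839128038030638))
```

>>> {"name": "play_rows", "arguments": {
  "commands": [
    {"fingers": -1,"tx": 0,"ty": 0,"tz": -0.1,"ax": 0,"ay": 0,"az": 0},
    {"fingers": -1,"tx": 0,"ty": 0,"tz": -0.19,"ax": 0,"ay": 0,"az": 0},
    {"fingers": -1,"tx": -0.406,"ty": -0.117,"tz": -0.19,"ax": 0,"ay": 0,"az": 0.208},
    {"fingers": -1,"tx": -0.406,"ty": -0.117,"tz": -0.19,"ax": 0,"ay": 0,"az": 0.208},
    {"fingers": -1,"tx": -0.406,"ty": -0.117,"tz": -0.19,"ax": 0,"ay": 0,"az": 0.208},
    {"fingers": -1,"tx": -0.406,"ty": -0.117,"tz": -0.19,"ax": 0,"ay": 0,"az": 0.208},
    {"fingers": -1,"tx": -0.406,"ty": -0.117,"tz": -0.19,"ax": 0,"ay": 0,"az": 0.208},
    {"fingers": -1,"tx": -0.406,"ty": -0.117,"tz": -0.19,"ax": 0,"ay": 0,"az": 0.208},
    {"fingers": -1,"tx": -0.406,"ty": -0.117,"tz": -0.19,"ax": 0,"ay": 0,"az": 0.208},
    {"fingers": -1,"tx": -0.406,"ty": -0.117,"tz": -0.19,"ax": 0,"ay": 0,"az": 0.208},
    {"fingers": -1,"tx": -0.406,"ty": -0.117,"tz": -0.19,"ax": 0,"ay": 0,"az": 0.208},
    {"fingers": -1,"tx": -0.406,"ty": -0.117,"tz": -0.19,"ax": 0,"ay": 0,"az": 0.208},
    {"fingers": -1,"tx": -0.406,"ty": -0.117,"tz": -0.11,"ax": 0,"ay": 0,"az": 0.208},
    {"fingers": -1,"tx": -0.406,"ty": -0.117,"tz": -0.045,"ax": 0,"ay": 0,"az": 0.208},
    {"fingers": -1,"tx": -0.406,"ty": -0.117,"tz": -0.045,"ax": 0,"ay": 0,"az": 0.208}
  ]
}}

```text
time: 7.05
ee_pos: [0.5154, 0.1654, 0.024]
tcp_rot: [3.134, 0.195, -0.01]
ft_force: [-0.9, 0.8, -1.6]
finger_gap: 0.0271
gripper_force: 40.9
```

```bash
python3 look2.py pics/w4.png gauge_red .554 .171 .12 .018
```

```text
7.05 [0.5154 0.1654 0.024 ] [ 3.134  0.195 -0.01 ] 0.02711122069471363 [0.24 0.55 1.71 0.   0.89 1.69]
yaw 0.1240668144756868
(array([0.5495215 , 0.17014348, 0.12366096]), np.float64(-1.4477100091834731))
```

View pics/w4.png

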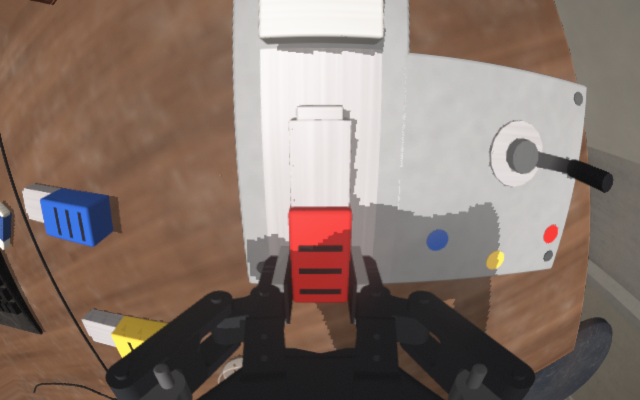

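The picture shows the red blade (320,150) in line with the foot (321,30), nose at row 105 and foot face at row 42. I'll lower it onto the base.

>>> {"name": "play_rows", "arguments": {
  "commands": [
    {"fingers": -1,"tx": 0,"ty": 0,"tz": 0.01,"ax": 0,"ay": 0,"az": 0},
    {"fingers": -1,"tx": 0,"ty": 0,"tz": 0.018,"ax": 0,"ay": 0,"az": 0},
    {"fingers": -1,"tx": 0,"ty": 0,"tz": 0.018,"ax": 0,"ay": 0,"az": 0}
  ]
}}

```text
time: 7.45
ee_pos: [0.5177, 0.166, 0.0186]
tcp_rot: [-3.136, -0.191, -0.001]
ft_force: [0.0, -0.1, -1.0]
finger_gap: 0.027
gripper_force: 40.9
```

>>> {"name": "play_rows", "arguments": {
  "commands": [
    {"fingers": -1,"tx": 0,"ty": 0,"tz": 0.003,"ax": 0,"ay": 0,"az": 0},
    {"fingers": -1,"tx": 0,"ty": 0,"tz": 0.006,"ax": 0,"ay": 0,"az": 0},
    {"fingers": -1,"tx": 0,"ty": 0,"tz": 0.006,"ax": 0,"ay": 0,"az": 0}
  ]
}}

```text
time: 7.75
ee_pos: [0.5179, 0.166, 0.0166]
tcp_rot: [-3.136, -0.19, -0.001]
ft_force: [-8.1, -2.4, 14.8]
finger_gap: 0.0268
gripper_force: 43.0
```

>>> {"name": "play_rows", "arguments": {
  "commands": [
    {"fingers": -1,"tx": 0,"ty": 0,"tz": -0.0014,"ax": 0,"ay": 0,"az": 0},
    {"fingers": -1,"tx": 0.02,"ty": 0,"tz": -0.0014,"ax": 0,"ay": 0,"az": 0},
    {"fingers": -1,"tx": 0.04,"ty": 0,"tz": -0.0014,"ax": 0,"ay": 0,"az": 0},
    {"fingers": -1,"tx": 0.058,"ty": 0,"tz": -0.0014,"ax": 0,"ay": 0,"az": 0},
    {"fingers": -1,"tx": 0.058,"ty": 0,"tz": -0.0014,"ax": 0,"ay": 0,"az": 0}
  ]
}}

```text
time: 8.25
ee_pos: [0.5455, 0.1695, 0.0161]
tcp_rot: [3.135, 0.191, -0.006]
ft_force: [-12.9, -1.4, 11.2]
finger_gap: 0.0273
gripper_force: 43.3
```

>>> {"name": "play_rows", "arguments": {
  "commands": [
    {"fingers": -1,"tx": 0.005,"ty": 0,"tz": 0,"ax": 0,"ay": 0,"az": 0},
    {"fingers": -1,"tx": 0.01,"ty": 0,"tz": 0,"ax": 0,"ay": 0,"az": 0},
    {"fingers": -1,"tx": 0.01,"ty": 0,"tz": 0,"ax": 0,"ay": 0,"az": 0}
  ]
}}

```text
time: 8.55
ee_pos: [0.5476, 0.1697, 0.0155]
tcp_rot: [3.135, 0.19, -0.016]
ft_force: [-32.7, -5.3, 20.7]
finger_gap: 0.0274
gripper_force: 45.3
```

>>> {"name": "play_rows", "arguments": {
  "commands": [
    {"fingers": -0.2,"tx": -0.006,"ty": 0,"tz": -0.004,"ax": 0,"ay": 0,"az": 0},
    {"fingers": -0.2,"tx": -0.006,"ty": 0,"tz": -0.004,"ax": 0,"ay": 0,"az": 0},
    {"fingers": -0.2,"tx": -0.006,"ty": 0,"tz": -0.004,"ax": 0,"ay": 0,"az": 0}
  ]
}}

```text
time: 8.85
ee_pos: [0.5488, 0.1698, 0.0182]
tcp_rot: [-3.136, -0.19, -0.001]
ft_force: [0.2, -0.3, -0.2]
finger_gap: 0.0345
gripper_force: 0.0
```

```bash
python3 look2.py pics/w5.png gauge_red .583 .174 .12 .010; python3 - <<'E'
import cv2
a=cv2.imread('pics/w5.png')[0:200,200:440]; cv2.imwrite('pics/w5c.png',cv2.resize(a,None,fx=3,fy=3,interpolation=cv2.INTER_CUBIC))
E
```

```text
8.85 [0.5488 0.1698 0.0182] [-3.136e+00 -1.900e-01 -1.000e-03] 0.03447454555297807 [ 0.24  0.61  1.62 -0.    0.91  1.69]
yaw 0.12104418845298427
(array([0.57612343, 0.17373439, 0.12345521]), np.float64(-1.4259838886687013))
```

View pics/w5c.png

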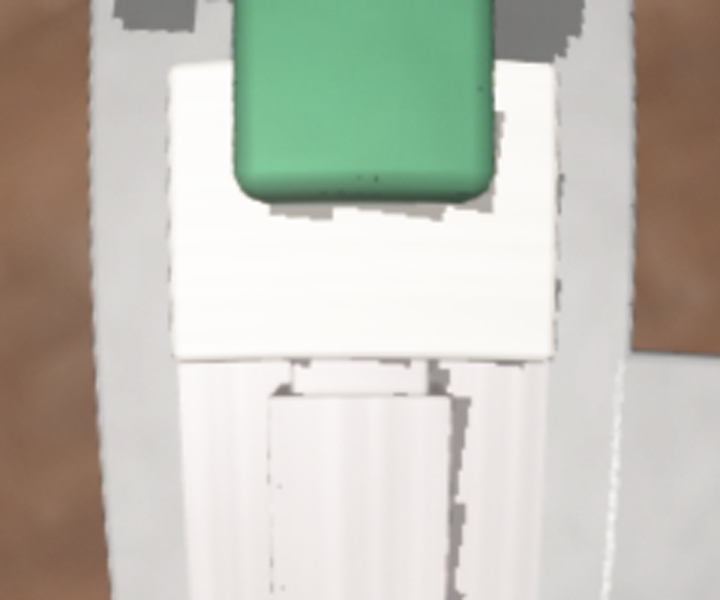

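The nose (360,375 in the crop) is visible almost in full in front of the foot face (row 358). The plate slipped in the grip and hasn't really been tested, so I'll regrip without pressing down and advance gently.

>>> {"name": "play_rows", "arguments": {
  "commands": [
    {"fingers": -1,"tx": 0,"ty": 0,"tz": -0.001,"ax": 0,"ay": 0,"az": 0},
    {"fingers": -1,"tx": 0,"ty": 0,"tz": -0.001,"ax": 0,"ay": 0,"az": 0},
    {"fingers": -1,"tx": 0,"ty": 0,"tz": -0.001,"ax": 0,"ay": 0,"az": 0},
    {"fingers": -1,"tx": 0.004,"ty": 0,"tz": -0.001,"ax": 0,"ay": 0,"az": 0},
    {"fingers": -1,"tx": 0.004,"ty": 0,"tz": -0.001,"ax": 0,"ay": 0,"az": 0}
  ],
  "force": 60
}}

```text
time: 9.45
ee_pos: [0.5487, 0.1698, 0.0184]
tcp_rot: [3.135, 0.19, -0.008]
ft_force: [-16.9, -2.9, 12.7]
finger_gap: 0.0264
gripper_force: 60.8
```

>>> {"name": "play_rows", "arguments": {
  "commands": [
    {"fingers": -1,"tx": 0.004,"ty": 0,"tz": 0,"ax": 0,"ay": 0,"az": 0},
    {"fingers": -1,"tx": 0.004,"ty": 0,"tz": 0,"ax": 0,"ay": 0,"az": 0}
  ]
}}

```text
time: 9.65
ee_pos: [0.5487, 0.1698, 0.0183]
tcp_rot: [3.134, 0.19, -0.016]
ft_force: [-33.4, -5.6, 25.1]
finger_gap: 0.0267
gripper_force: 62.4
```

```bash
python3 - <<'E'
from h import *
c=shot('wrist')
g=cv2.cvtColor(c['color'],cv2.COLOR_RGB2GRAY)
print(status.sense()['ee_pos'])
cv2.imwrite('pics/w6c.png',cv2.resize(c['color'][0:200,200:440,::-1],None,fx=3,fy=3,interpolation=cv2.INTER_CUBIC))
uv=np.array([[257.8,119.3],[384.8,119.3],[257,21.5],[385.3,21.5]])
for z in (.036,.039,.041,.043,.045,.047,.051):
    X=toz(c,uv,z); print(z-.028,np.linalg.norm(X[0]-X[1]),np.linalg.norm(X[2]-X[3]),np.linalg.norm(X[0]-X[2]), X[:2].mean(0))
E
```

```text
[0.54875686 0.16977904 0.01836043]
0.007999999999999997 0.051216406201793685 0.05064710825558445 0.04026256203728508 [0.62279097 0.17864126]
0.011 0.04997840879468007 0.04942287185658428 0.03928933976140887 [0.62304092 0.17868846]
0.013000000000000001 0.04915307718993766 0.04860671425725078 0.038640524910824765 [0.62320756 0.17871994]
0.014999999999999996 0.04832774558519526 0.0477905566579173 0.03799171006024055 [0.62337419 0.17875141]
0.016999999999999998 0.04750241398045282 0.04697439905858384 0.03734289520965644 [0.62354082 0.17878288]
0.019 0.04667708237571046 0.046158241459250376 0.03669408035907245 [0.62370746 0.17881435]
0.022999999999999996 0.045026419166225636 0.04452592626058344 0.03539645065790413 [0.62404072 0.17887729]
```

>>> {"name": "play_rows", "arguments": {
  "commands": [
    {"fingers": -1,"tx": -0.05,"ty": 0,"tz": -0.002,"ax": 0,"ay": 0,"az": 0},
    {"fingers": -1,"tx": -0.07,"ty": 0,"tz": -0.06,"ax": 0,"ay": 0,"az": 0},
    {"fingers": -1,"tx": -0.07,"ty": -0.05,"tz": -0.12,"ax": 0,"ay": 0,"az": 0},
    {"fingers": -1,"tx": 0.04,"ty": -0.13,"tz": -0.12,"ax": 0,"ay": 0,"az": 0},
    {"fingers": -1,"tx": 0.1,"ty": -0.22,"tz": -0.12,"ax": 0,"ay": 0,"az": 0},
    {"fingers": -1,"tx": 0.1,"ty": -0.22,"tz": -0.12,"ax": 0,"ay": 0,"az": 0},
    {"fingers": -1,"tx": 0.1,"ty": -0.22,"tz": -0.04,"ax": 0,"ay": 0,"az": 0},
    {"fingers": -1,"tx": 0.1,"ty": -0.22,"tz": 0.012,"ax": 0,"ay": 0,"az": 0},
    {"fingers": -1,"tx": 0.1,"ty": -0.22,"tz": 0.019,"ax": 0,"ay": 0,"az": 0},
    {"fingers": -1,"tx": 0.1,"ty": -0.22,"tz": 0.019,"ax": 0,"ay": 0,"az": 0}
  ]
}}

```text
time: 10.7
ee_pos: [0.5883, 0.2853, 0.0079]
tcp_rot: [3.135, 0.19, -0.002]
ft_force: [-0.8, -0.3, -1.6]
finger_gap: 0.0268
gripper_force: 63.6
```

>>> {"name": "play_rows", "arguments": {
  "commands": [
    {"fingers": -1,"tx": 0,"ty": 0,"tz": 0.002,"ax": 0,"ay": 0,"az": 0},
    {"fingers": 0,"tx": 0,"ty": 0,"tz": 0.001,"ax": 0,"ay": 0,"az": 0},
    {"fingers": 0,"tx": 0,"ty": 0,"tz": 0,"ax": 0,"ay": 0,"az": 0},
    {"fingers": 0,"tx": 0,"ty": 0,"tz": -0.08,"ax": 0,"ay": 0,"az": 0},
    {"fingers": 0,"tx": 0,"ty": 0,"tz": -0.16,"ax": 0,"ay": 0,"az": 0},
    {"fingers": 0,"tx": -0.357,"ty": -0.043,"tz": -0.16,"ax": 0,"ay": 0,"az": -0.25},
    {"fingers": 0,"tx": -0.357,"ty": -0.043,"tz": -0.16,"ax": 0,"ay": 0,"az": -0.25},
    {"fingers": 0,"tx": -0.357,"ty": -0.043,"tz": -0.16,"ax": 0,"ay": 0,"az": -0.25},
    {"fingers": 0,"tx": -0.357,"ty": -0.043,"tz": -0.16,"ax": 0,"ay": 0,"az": -0.25},
    {"fingers": 0,"tx": -0.357,"ty": -0.043,"tz": -0.16,"ax": 0,"ay": 0,"az": -0.25},
    {"fingers": 0,"tx": -0.357,"ty": -0.043,"tz": -0.16,"ax": 0,"ay": 0,"az": -0.25},
    {"fingers": 0,"tx": -0.357,"ty": -0.043,"tz": -0.16,"ax": 0,"ay": 0,"az": -0.25},
    {"fingers": 0,"tx": -0.357,"ty": -0.043,"tz": -0.16,"ax": 0,"ay": 0,"az": -0.25},
    {"fingers": 0,"tx": -0.357,"ty": -0.043,"tz": -0.16,"ax": 0,"ay": 0,"az": -0.25},
    {"fingers": 0,"tx": -0.357,"ty": -0.043,"tz": -0.16,"ax": 0,"ay": 0,"az": -0.25},
    {"fingers": 0,"tx": -0.357,"ty": -0.043,"tz": -0.16,"ax": 0,"ay": 0,"az": -0.25},
    {"fingers": 0,"tx": -0.357,"ty": -0.043,"tz": -0.16,"ax": 0,"ay": 0,"az": -0.25}
  ]
}}

```text
time: 12.4
ee_pos: [0.4091, 0.2853, 0.0895]
tcp_rot: [2.082, 2.353, 0.001]
ft_force: [0.4, -0.0, -0.2]
finger_gap: 0.0428
gripper_force: 0.0
```

```bash
python3 look2.py pics/w7.png gauge_yellow .405 .317 1.69; python3 look2.py - gauge_red .617 .288 .12; python3 look2.py - gauge_blue .513 .36 1.57
```

```text
12.4 [0.4091 0.2853 0.0895] [2.082e+00 2.353e+00 1.000e-03] 0.042794505588350115 [0.54 0.36 1.81 0.   0.98 0.41]
yaw 1.6928547668870464
(array([0.40552999, 0.31633686, 1.68740255]), np.float64(-1.3919308478140884))
12.5 [0.409  0.2853 0.0893] [2.086e+00 2.349e+00 1.000e-03] 0.0429208968719074 [0.54 0.36 1.81 0.   0.98 0.42]
yaw 1.689394287378627
(array([0.61977086, 0.28949347, 0.1083464 ]), np.float64(-1.5511417132382384))
12.6 [0.409  0.2852 0.0892] [2.085e+00 2.350e+00 1.000e-03] 0.0426674271119704 [ 0.54  0.36  1.81 -0.    0.98  0.42]
yaw 1.6899330960024928
(array([0.51298806, 0.35964342, 1.56784073]), np.float64(-1.4881133670397881))
```

View pics/w7.png

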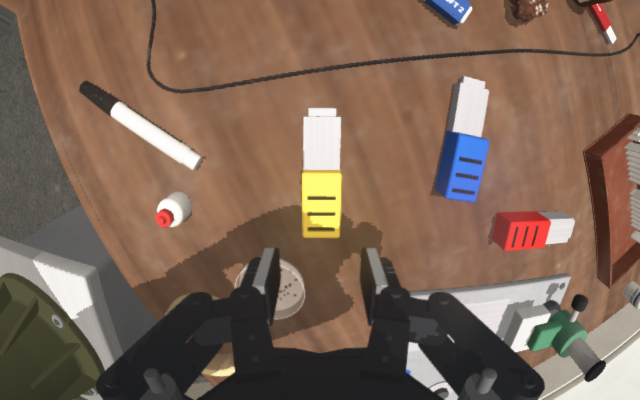

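Yellow is straight ahead (321,200). Red lies flat at (533,232), clear of the press, and the dish (275,290) is clear of the fingers.

>>> {"name": "play_rows", "arguments": {
  "commands": [
    {"fingers": 0,"tx": 0,"ty": 0,"tz": 0.09,"ax": 0,"ay": 0,"az": 0},
    {"fingers": 0,"tx": 0,"ty": 0,"tz": 0.155,"ax": 0,"ay": 0,"az": 0},
    {"fingers": 0,"tx": 0,"ty": 0,"tz": 0.165,"ax": 0,"ay": 0,"az": 0},
    {"fingers": -1,"tx": 0,"ty": 0,"tz": 0.165,"ax": 0,"ay": 0,"az": 0},
    {"fingers": -1,"tx": 0,"ty": 0,"tz": 0.165,"ax": 0,"ay": 0,"az": 0},
    {"fingers": -1,"tx": 0,"ty": 0,"tz": 0.165,"ax": 0,"ay": 0,"az": 0},
    {"fingers": -1,"tx": 0,"ty": 0,"tz": 0.08,"ax": 0,"ay": 0,"az": 0},
    {"fingers": -1,"tx": 0,"ty": 0,"tz": 0,"ax": 0,"ay": 0,"az": 0}
  ],
  "force": 60
}}

```text
time: 13.5
ee_pos: [0.4087, 0.2851, 0.0907]
tcp_rot: [-2.083, -2.351, 0.001]
ft_force: [0.6, 0.5, -0.4]
finger_gap: 0.0266
gripper_force: 62.7
```

>>> {"name": "play_rows", "arguments": {
  "commands": [
    {"fingers": -1,"tx": -0.263,"ty": 0.224,"tz": 0,"ax": 0,"ay": 0,"az": 0.25},
    {"fingers": -1,"tx": -0.263,"ty": 0.224,"tz": 0,"ax": 0,"ay": 0,"az": 0.25},
    {"fingers": -1,"tx": -0.263,"ty": 0.224,"tz": 0,"ax": 0,"ay": 0,"az": 0.25},
    {"fingers": -1,"tx": -0.263,"ty": 0.224,"tz": 0,"ax": 0,"ay": 0,"az": 0.25},
    {"fingers": -1,"tx": -0.263,"ty": 0.224,"tz": 0,"ax": 0,"ay": 0,"az": 0.25},
    {"fingers": -1,"tx": -0.263,"ty": 0.224,"tz": 0,"ax": 0,"ay": 0,"az": 0.25},
    {"fingers": -1,"tx": -0.263,"ty": 0.224,"tz": 0,"ax": 0,"ay": 0,"az": 0.25},
    {"fingers": -1,"tx": -0.263,"ty": 0.224,"tz": 0,"ax": 0,"ay": 0,"az": 0.25},
    {"fingers": -1,"tx": -0.263,"ty": 0.224,"tz": 0,"ax": 0,"ay": 0,"az": 0.25},
    {"fingers": -1,"tx": -0.263,"ty": 0.224,"tz": 0,"ax": 0,"ay": 0,"az": 0.25},
    {"fingers": -1,"tx": -0.263,"ty": 0.224,"tz": 0,"ax": 0,"ay": 0,"az": 0.25},
    {"fingers": -1,"tx": -0.263,"ty": 0.224,"tz": 0.07,"ax": 0,"ay": 0,"az": 0.25},
    {"fingers": -1,"tx": -0.263,"ty": 0.224,"tz": 0.13,"ax": 0,"ay": 0,"az": 0.25},
    {"fingers": -1,"tx": -0.263,"ty": 0.224,"tz": 0.141,"ax": 0,"ay": 0,"az": 0.25},
    {"fingers": -1,"tx": -0.263,"ty": 0.224,"tz": 0.141,"ax": 0,"ay": 0,"az": 0.25}
  ]
}}

```text
time: 15.0
ee_pos: [0.5359, 0.1682, 0.0191]
tcp_rot: [3.136, 0.19, -0.001]
ft_force: [0.4, -0.5, -1.6]
finger_gap: 0.0267
gripper_force: 62.8
```

```bash
python3 look2.py - gauge_yellow .567 .172 .12 .012
```

```text
15.0 [0.5359 0.1682 0.0191] [ 3.136e+00  1.900e-01 -1.000e-03] 0.026709917875600647 [0.24 0.59 1.65 0.   0.9  1.69]
yaw 0.12108394392759614Traceback (most recent call last):
  File "look2.py", line 8, in <module>
    print(gauge(c,sys.argv[2],[float(x) for x in sys.argv[3:6]],float(sys.argv[6]) if len(sys.argv)>6 else 0))
          ~~~~~^^^^^^^^^^^^^^^^^^^^^^^^^^^^^^^^^^^^^^^^^^^^^^^^^^^^^^^^^^^^^^^^^^^^^^^^^^^^^^^^^^^^^^^^^^^^^^
  File "pose.py", line 17, in gauge
    m=cut_out(t,c['name'])[0]['pixels'].astype(np.uint8)
      ~~~~~~~~~~~~~~~~~~~~^^^
IndexError: list index out of range
```

>>> {"name": "play_rows", "arguments": {
  "commands": [
    {"fingers": -1,"tx": 0,"ty": 0,"tz": 0.004,"ax": 0,"ay": 0,"az": 0},
    {"fingers": -0.2,"tx": 0,"ty": 0,"tz": 0.003,"ax": 0,"ay": 0,"az": 0},
    {"fingers": -0.2,"tx": 0,"ty": 0,"tz": 0,"ax": 0,"ay": 0,"az": 0},
    {"fingers": -1,"tx": 0,"ty": 0,"tz": 0,"ax": 0,"ay": 0,"az": 0},
    {"fingers": -1,"tx": 0,"ty": 0,"tz": 0,"ax": 0,"ay": 0,"az": 0},
    {"fingers": -1,"tx": 0,"ty": 0,"tz": 0,"ax": 0,"ay": 0,"az": 0},
    {"fingers": -1,"tx": 0.015,"ty": 0,"tz": 0,"ax": 0,"ay": 0,"az": 0},
    {"fingers": -1,"tx": 0.03,"ty": 0,"tz": 0,"ax": 0,"ay": 0,"az": 0},
    {"fingers": -1,"tx": 0.03,"ty": 0,"tz": 0,"ax": 0,"ay": 0,"az": 0}
  ]
}}

```text
time: 16.0
ee_pos: [0.5503, 0.1701, 0.0196]
tcp_rot: [3.136, 0.19, -0.004]
ft_force: [-13.9, -1.1, 17.3]
finger_gap: 0.0268
gripper_force: 61.1
```

>>> {"name": "play_rows", "arguments": {
  "commands": [
    {"fingers": -1,"tx": 0.004,"ty": 0,"tz": 0,"ax": 0,"ay": 0,"az": 0},
    {"fingers": -1,"tx": 0.006,"ty": 0,"tz": 0,"ax": 0,"ay": 0,"az": 0},
    {"fingers": -1,"tx": 0.006,"ty": 0,"tz": 0,"ax": 0,"ay": 0,"az": 0}
  ]
}}

```text
time: 16.3
ee_pos: [0.5506, 0.1701, 0.0195]
tcp_rot: [3.135, 0.191, -0.014]
ft_force: [-36.0, -5.7, 33.7]
finger_gap: 0.0268
gripper_force: 63.2
```

Yellow stops hard about one nose length further in than red did. So red's 16 mm nose and yellow's 16 mm body are both refused, and blue is the answer. I'll lay yellow on the desk.

>>> {"name": "play_rows", "arguments": {
  "commands": [
    {"fingers": -1,"tx": -0.05,"ty": 0,"tz": -0.002,"ax": 0,"ay": 0,"az": 0},
    {"fingers": -1,"tx": -0.1,"ty": 0,"tz": -0.06,"ax": 0,"ay": 0,"az": 0},
    {"fingers": -1,"tx": -0.15,"ty": -0.06,"tz": -0.12,"ax": 0,"ay": 0,"az": 0},
    {"fingers": -1,"tx": -0.2,"ty": -0.13,"tz": -0.12,"ax": 0,"ay": 0,"az": 0},
    {"fingers": -1,"tx": -0.25,"ty": -0.2,"tz": -0.12,"ax": 0,"ay": 0,"az": 0},
    {"fingers": -1,"tx": -0.296,"ty": -0.277,"tz": -0.12,"ax": 0,"ay": 0,"az": 0},
    {"fingers": -1,"tx": -0.296,"ty": -0.277,"tz": -0.1,"ax": 0,"ay": 0,"az": 0},
    {"fingers": -1,"tx": -0.296,"ty": -0.277,"tz": -0.03,"ax": 0,"ay": 0,"az": 0},
    {"fingers": -1,"tx": -0.296,"ty": -0.277,"tz": 0.013,"ax": 0,"ay": 0,"az": 0},
    {"fingers": -1,"tx": -0.296,"ty": -0.277,"tz": 0.021,"ax": 0,"ay": 0,"az": 0},
    {"fingers": -1,"tx": -0.296,"ty": -0.277,"tz": 0.021,"ax": 0,"ay": 0,"az": 0}
  ]
}}

```text
time: 17.4
ee_pos: [0.3904, 0.2897, 0.0082]
tcp_rot: [3.136, 0.19, -0.001]
ft_force: [-4.0, -0.4, 5.8]
finger_gap: 0.0268
gripper_force: 62.9
```

>>> {"name": "play_rows", "arguments": {
  "commands": [
    {"fingers": 0,"tx": 0,"ty": 0,"tz": 0,"ax": 0,"ay": 0,"az": 0},
    {"fingers": 0,"tx": 0,"ty": 0,"tz": 0,"ax": 0,"ay": 0,"az": 0},
    {"fingers": 0,"tx": 0,"ty": 0,"tz": -0.08,"ax": 0,"ay": 0,"az": 0},
    {"fingers": 0,"tx": 0,"ty": 0,"tz": -0.16,"ax": 0,"ay": 0,"az": 0},
    {"fingers": 0,"tx": 0.253,"ty": -0.048,"tz": -0.16,"ax": 0,"ay": 0,"az": -0.231},
    {"fingers": 0,"tx": 0.253,"ty": -0.048,"tz": -0.16,"ax": 0,"ay": 0,"az": -0.231},
    {"fingers": 0,"tx": 0.253,"ty": -0.048,"tz": -0.16,"ax": 0,"ay": 0,"az": -0.231},
    {"fingers": 0,"tx": 0.253,"ty": -0.048,"tz": -0.16,"ax": 0,"ay": 0,"az": -0.231},
    {"fingers": 0,"tx": 0.253,"ty": -0.048,"tz": -0.16,"ax": 0,"ay": 0,"az": -0.231},
    {"fingers": 0,"tx": 0.253,"ty": -0.048,"tz": -0.16,"ax": 0,"ay": 0,"az": -0.231},
    {"fingers": 0,"tx": 0.253,"ty": -0.048,"tz": -0.16,"ax": 0,"ay": 0,"az": -0.231},
    {"fingers": 0,"tx": 0.253,"ty": -0.048,"tz": -0.16,"ax": 0,"ay": 0,"az": -0.231},
    {"fingers": 0,"tx": 0.253,"ty": -0.048,"tz": -0.16,"ax": 0,"ay": 0,"az": -0.231},
    {"fingers": 0,"tx": 0.253,"ty": -0.048,"tz": -0.16,"ax": 0,"ay": 0,"az": -0.231},
    {"fingers": 0,"tx": 0.253,"ty": -0.048,"tz": -0.16,"ax": 0,"ay": 0,"az": -0.231}
  ]
}}

```text
time: 18.9
ee_pos: [0.513, 0.3289, 0.0879]
tcp_rot: [2.218, 2.225, -0.0]
ft_force: [0.6, 0.1, 0.6]
finger_gap: 0.0424
gripper_force: 0.0
```

```bash
python3 look2.py - gauge_blue .513 .36 1.57; python3 look2.py - gauge_yellow .421 .293 .12
```

```text
18.9 [0.513  0.3289 0.0879] [ 2.218  2.225 -0.   ] 0.04241161273759534 [ 0.51  0.58  1.48 -0.    1.09  0.51]
yaw 1.5738760255570827
(array([0.51278448, 0.35992045, 1.5681746 ]), np.float64(-1.4784904638090346))
19.0 [0.513  0.3289 0.0879] [ 2.223  2.22  -0.   ] 0.04249728038014533 [ 0.51  0.58  1.48 -0.    1.09  0.51]
yaw 1.569144481924836
(array([0.42004212, 0.2931989 , 0.13333775]), np.float64(-1.2213761797148348))
```

>>> {"name": "play_rows", "arguments": {
  "commands": [
    {"fingers": 0,"tx": 0,"ty": 0,"tz": 0.09,"ax": 0,"ay": 0,"az": 0},
    {"fingers": 0,"tx": 0,"ty": 0,"tz": 0.155,"ax": 0,"ay": 0,"az": 0},
    {"fingers": 0,"tx": 0,"ty": 0,"tz": 0.163,"ax": 0,"ay": 0,"az": 0},
    {"fingers": -1,"tx": 0,"ty": 0,"tz": 0.163,"ax": 0,"ay": 0,"az": 0},
    {"fingers": -1,"tx": 0,"ty": 0,"tz": 0.163,"ax": 0,"ay": 0,"az": 0},
    {"fingers": -1,"tx": 0,"ty": 0,"tz": 0.163,"ax": 0,"ay": 0,"az": 0},
    {"fingers": -1,"tx": 0,"ty": 0,"tz": 0.08,"ax": 0,"ay": 0,"az": 0},
    {"fingers": -1,"tx": 0,"ty": 0,"tz": 0,"ax": 0,"ay": 0,"az": 0}
  ],
  "force": 60
}}

```text
time: 19.9
ee_pos: [0.5126, 0.329, 0.0896]
tcp_rot: [-2.22, -2.223, 0.001]
ft_force: [0.7, 0.3, -1.1]
finger_gap: 0.0268
gripper_force: 63.0
```

>>> {"name": "play_rows", "arguments": {
  "commands": [
    {"fingers": -1,"tx": -0.322,"ty": 0.046,"tz": 0,"ax": 0,"ay": 0,"az": 0.23},
    {"fingers": -1,"tx": -0.322,"ty": 0.046,"tz": 0,"ax": 0,"ay": 0,"az": 0.23},
    {"fingers": -1,"tx": -0.322,"ty": 0.046,"tz": 0,"ax": 0,"ay": 0,"az": 0.23},
    {"fingers": -1,"tx": -0.322,"ty": 0.046,"tz": 0,"ax": 0,"ay": 0,"az": 0.23},
    {"fingers": -1,"tx": -0.322,"ty": 0.046,"tz": 0,"ax": 0,"ay": 0,"az": 0.23},
    {"fingers": -1,"tx": -0.322,"ty": 0.046,"tz": 0,"ax": 0,"ay": 0,"az": 0.23},
    {"fingers": -1,"tx": -0.322,"ty": 0.046,"tz": 0,"ax": 0,"ay": 0,"az": 0.23},
    {"fingers": -1,"tx": -0.322,"ty": 0.046,"tz": 0,"ax": 0,"ay": 0,"az": 0.23},
    {"fingers": -1,"tx": -0.322,"ty": 0.046,"tz": 0,"ax": 0,"ay": 0,"az": 0.23},
    {"fingers": -1,"tx": -0.322,"ty": 0.046,"tz": 0,"ax": 0,"ay": 0,"az": 0.23},
    {"fingers": -1,"tx": -0.322,"ty": 0.046,"tz": 0.07,"ax": 0,"ay": 0,"az": 0.23},
    {"fingers": -1,"tx": -0.322,"ty": 0.046,"tz": 0.13,"ax": 0,"ay": 0,"az": 0.23},
    {"fingers": -1,"tx": -0.322,"ty": 0.046,"tz": 0.139,"ax": 0,"ay": 0,"az": 0.23},
    {"fingers": -1,"tx": -0.322,"ty": 0.046,"tz": 0.139,"ax": 0,"ay": 0,"az": 0.23}
  ]
}}

```text
time: 21.3
ee_pos: [0.5363, 0.1682, 0.0192]
tcp_rot: [-3.135, -0.2, -0.0]
ft_force: [0.1, -0.3, -1.3]
finger_gap: 0.0268
gripper_force: 63.1
```

```bash
python3 look2.py - gauge_blue .567 .172 .12 .012
```

```text
21.3 [0.5363 0.1682 0.0192] [-3.135 -0.2   -0.   ] 0.026780685813537118 [0.24 0.59 1.65 0.   0.9  1.68]
yaw 0.1272798835524487
(array([0.56509285, 0.17213267, 0.1216673 ]), np.float64(-1.4591221414903304))
```

>>> {"name": "play_rows", "arguments": {
  "commands": [
    {"fingers": -1,"tx": 0,"ty": 0,"tz": 0.004,"ax": 0,"ay": 0,"az": 0},
    {"fingers": -0.2,"tx": 0,"ty": 0,"tz": 0.003,"ax": 0,"ay": 0,"az": 0},
    {"fingers": -0.2,"tx": 0,"ty": 0,"tz": 0,"ax": 0,"ay": 0,"az": 0},
    {"fingers": -1,"tx": 0,"ty": 0,"tz": 0,"ax": 0,"ay": 0,"az": 0},
    {"fingers": -1,"tx": 0,"ty": 0,"tz": 0,"ax": 0,"ay": 0,"az": 0},
    {"fingers": -1,"tx": 0,"ty": 0,"tz": 0,"ax": 0,"ay": 0,"az": 0},
    {"fingers": -1,"tx": 0.015,"ty": 0,"tz": 0,"ax": 0,"ay": 0,"az": 0},
    {"fingers": -1,"tx": 0.03,"ty": 0,"tz": 0,"ax": 0,"ay": 0,"az": 0},
    {"fingers": -1,"tx": 0.036,"ty": 0,"tz": 0,"ax": 0,"ay": 0,"az": 0},
    {"fingers": -1,"tx": 0.036,"ty": 0,"tz": 0,"ax": 0,"ay": 0,"az": 0}
  ]
}}

```text
time: 22.4
ee_pos: [0.5546, 0.1706, 0.0196]
tcp_rot: [-3.135, -0.2, -0.002]
ft_force: [-2.7, -0.3, 8.1]
finger_gap: 0.0269
gripper_force: 60.2
```

Blue has gone past the point where yellow stopped, with little force. I'll keep sliding it in.

>>> {"name": "play_rows", "arguments": {
  "commands": [
    {"fingers": -1,"tx": 0.01,"ty": 0,"tz": 0,"ax": 0,"ay": 0,"az": 0},
    {"fingers": -1,"tx": 0.02,"ty": 0,"tz": 0,"ax": 0,"ay": 0,"az": 0},
    {"fingers": -1,"tx": 0.02,"ty": 0,"tz": 0,"ax": 0,"ay": 0,"az": 0}
  ]
}}

```text
time: 22.7
ee_pos: [0.5647, 0.1719, 0.0196]
tcp_rot: [-3.135, -0.2, -0.002]
ft_force: [0.1, 0.6, 6.5]
finger_gap: 0.0264
gripper_force: 60.1
```

>>> {"name": "play_rows", "arguments": {
  "commands": [
    {"fingers": -1,"tx": 0.015,"ty": 0,"tz": 0,"ax": 0,"ay": 0,"az": 0},
    {"fingers": -1,"tx": 0.03,"ty": 0,"tz": 0,"ax": 0,"ay": 0,"az": 0},
    {"fingers": -1,"tx": 0.045,"ty": 0,"tz": 0,"ax": 0,"ay": 0,"az": 0},
    {"fingers": -1,"tx": 0.045,"ty": 0,"tz": 0,"ax": 0,"ay": 0,"az": 0}
  ]
}}

```text
time: 23.1
ee_pos: [0.5875, 0.1748, 0.0196]
tcp_rot: [-3.135, -0.2, -0.004]
ft_force: [3.7, 1.0, 4.9]
finger_gap: 0.0266
gripper_force: 59.8
```

>>> {"name": "play_rows", "arguments": {
  "commands": [
    {"fingers": -1,"tx": 0.004,"ty": 0,"tz": 0,"ax": 0,"ay": 0,"az": 0},
    {"fingers": -1,"tx": 0.008,"ty": 0,"tz": 0,"ax": 0,"ay": 0,"az": 0},
    {"fingers": -1,"tx": 0.008,"ty": 0,"tz": 0,"ax": 0,"ay": 0,"az": 0}
  ]
}}

```text
time: 23.4
ee_pos: [0.5904, 0.1752, 0.0196]
tcp_rot: [-3.135, -0.2, -0.001]
ft_force: [-3.8, -0.2, 8.8]
finger_gap: 0.0266
gripper_force: 60.2
```

>>> {"name": "play_rows", "arguments": {
  "commands": [
    {"fingers": -1,"tx": 0.003,"ty": 0,"tz": 0,"ax": 0,"ay": 0,"az": 0},
    {"fingers": -1,"tx": 0.003,"ty": 0,"tz": 0,"ax": 0,"ay": 0,"az": 0}
  ]
}}

```text
time: 23.6
ee_pos: [0.5918, 0.1754, 0.0196]
tcp_rot: [-3.135, -0.2, -0.0]
ft_force: [-6.4, -0.3, 9.6]
finger_gap: 0.0266
gripper_force: 60.3
```

>>> {"name": "play_rows", "arguments": {
  "commands": [
    {"fingers": -1,"tx": 0.003,"ty": 0,"tz": 0,"ax": 0,"ay": 0,"az": 0},
    {"fingers": -1,"tx": 0.003,"ty": 0,"tz": 0,"ax": 0,"ay": 0,"az": 0}
  ]
}}

```text
time: 23.8
ee_pos: [0.5929, 0.1755, 0.0196]
tcp_rot: [3.135, 0.2, -0.001]
ft_force: [-8.1, -1.6, 12.1]
finger_gap: 0.0268
gripper_force: 60.6
```

>>> {"name": "play_rows", "arguments": {
  "commands": [
    {"fingers": -1,"tx": 0.003,"ty": 0,"tz": 0,"ax": 0,"ay": 0,"az": 0},
    {"fingers": -1,"tx": 0.003,"ty": 0,"tz": 0,"ax": 0,"ay": 0,"az": 0}
  ]
}}

```text
time: 24.0
ee_pos: [0.5929, 0.1756, 0.0196]
tcp_rot: [3.135, 0.2, -0.008]
ft_force: [-23.0, -3.8, 21.1]
finger_gap: 0.0268
gripper_force: 61.7
```

>>> {"name": "play_rows", "arguments": {
  "commands": [
    {"fingers": 0,"tx": 0,"ty": 0,"tz": 0,"ax": 0,"ay": 0,"az": 0},
    {"fingers": 0,"tx": 0,"ty": 0,"tz": 0,"ax": 0,"ay": 0,"az": 0},
    {"fingers": 0,"tx": -0.004,"ty": 0,"tz": -0.03,"ax": 0,"ay": 0,"az": 0},
    {"fingers": 0,"tx": -0.03,"ty": 0,"tz": -0.12,"ax": 0,"ay": 0,"az": 0},
    {"fingers": 0,"tx": -0.06,"ty": 0,"tz": -0.22,"ax": 0,"ay": 0,"az": 0},
    {"fingers": 0,"tx": -0.06,"ty": 0,"tz": -0.22,"ax": 0,"ay": 0,"az": 0},
    {"fingers": 0,"tx": -0.06,"ty": 0,"tz": -0.22,"ax": 0,"ay": 0,"az": 0}
  ]
}}

```text
time: 24.7
ee_pos: [0.5654, 0.172, 0.1309]
tcp_rot: [-3.135, -0.2, -0.006]
ft_force: [0.8, -0.5, -0.8]
finger_gap: 0.0427
gripper_force: 0.0
```

```bash
python3 look2.py pics/w8.png gauge_blue .623 .1787 .12 .01; python3 - <<'E'
from h import *
c=shot('wrist')
for t in ('pointer_knob','pointer'):
  for b in cut_out(t,'wrist')[:1]:
    v,u=np.nonzero(b['pixels']); print(t,b['confidence'],b['box'],toz(c,cen(b['pixels']),.042))
    far=toz(c,np.c_[u,v],.051); print(far[far[:,1].argsort()][:6])
E
```

```text
24.7 [0.5654 0.172  0.1309] [-3.135 -0.2   -0.006] 0.04267220922555661 [0.23 0.48 1.51 0.   1.14 1.68]
yaw 0.12741974566679135
(array([0.62198257, 0.18016673, 0.13690218]), np.float64(-1.1716779702476872))
pointer_knob 0.55 [437.0, 173.4, 507.6, 210.1] [[0.5919132  0.04703013]]
[[0.58883096 0.0089978 ]
 [0.58971797 0.00933223]
 [0.58691559 0.00944746]
 [0.58410069 0.00954926]
 [0.59060279 0.0096644 ]
 [0.58780585 0.00978441]]
pointer 0.79 [434.6, 172.7, 510.8, 211.8] [[0.59161671 0.0461114 ]]
[[0.58807817 0.00753261]
 [0.58896866 0.00787138]
 [0.58615643 0.00798075]
 [0.58985692 0.00820785]
 [0.58705021 0.00832208]
 [0.584231   0.00842274]]
```

View pics/w8.png

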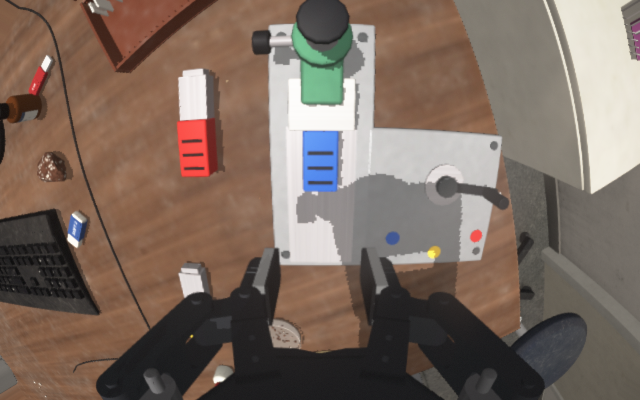

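Blue is home, with its handle (320,160) up against the foot edge (row 130). The knob is at (500,200), and red and yellow are clear of the press. Next is the pointer.

>>> {"name": "play_rows", "arguments": {
  "commands": [
    {"fingers": 0,"tx": 0.004,"ty": 0.321,"tz": 0.06,"ax": 0,"ay": 0,"az": -0.23},
    {"fingers": 0,"tx": 0.004,"ty": 0.321,"tz": 0.06,"ax": 0,"ay": 0,"az": -0.23},
    {"fingers": 0,"tx": 0.004,"ty": 0.321,"tz": 0.06,"ax": 0,"ay": 0,"az": -0.23},
    {"fingers": 0,"tx": 0.004,"ty": 0.321,"tz": 0.06,"ax": 0,"ay": 0,"az": -0.23},
    {"fingers": 0,"tx": 0.004,"ty": 0.321,"tz": 0.06,"ax": 0,"ay": 0,"az": -0.23},
    {"fingers": 0,"tx": 0.004,"ty": 0.321,"tz": 0.06,"ax": 0,"ay": 0,"az": -0.23},
    {"fingers": 0,"tx": 0.004,"ty": 0.321,"tz": 0.06,"ax": 0,"ay": 0,"az": -0.23},
    {"fingers": 0,"tx": 0.004,"ty": 0.321,"tz": 0.06,"ax": 0,"ay": 0,"az": -0.23},
    {"fingers": 0,"tx": 0.004,"ty": 0.321,"tz": 0.06,"ax": 0,"ay": 0,"az": -0.23},
    {"fingers": 0,"tx": 0.004,"ty": 0.321,"tz": 0.06,"ax": 0,"ay": 0,"az": -0.23},
    {"fingers": 0,"tx": 0.004,"ty": 0.321,"tz": 0.06,"ax": 0,"ay": 0,"az": -0.23},
    {"fingers": 0,"tx": 0.004,"ty": 0.321,"tz": 0.06,"ax": 0,"ay": 0,"az": -0.23}
  ]
}}

```text
time: 26.15
ee_pos: [0.5871, 0.0129, 0.0979]
tcp_rot: [-2.223, -2.219, 0.001]
ft_force: [0.3, 0.5, 0.1]
finger_gap: 0.0429
gripper_force: 0.0
```

```bash
python3 look2.py pics/w9.png; python3 - <<'E'
from h import *
c=shot('wrist'); print(proj(c,[[.5875,.0133,.051]]),c['color'].shape)
for t in ('pointer_knob','pointer'):
  for b in cut_out(t,'wrist')[:2]: print(t,b['confidence'],b['box'])
E
```

```text
26.15 [0.5871 0.0129 0.0979] [-2.223e+00 -2.219e+00  1.000e-03] 0.04294657927442498 [-0.04  0.52  1.54  0.    1.08 -0.04]
yaw 1.5687121621605444
[[321.72947236 224.87258906]] (400, 640, 3)
pointer_knob 0.85 [306.3, 134.5, 331.2, 233.1]
pointer_knob 0.65 [192.6, 0.0, 478.5, 234.2]
pointer 0.68 [309.0, 136.2, 332.6, 230.8]
```

View pics/w9.png

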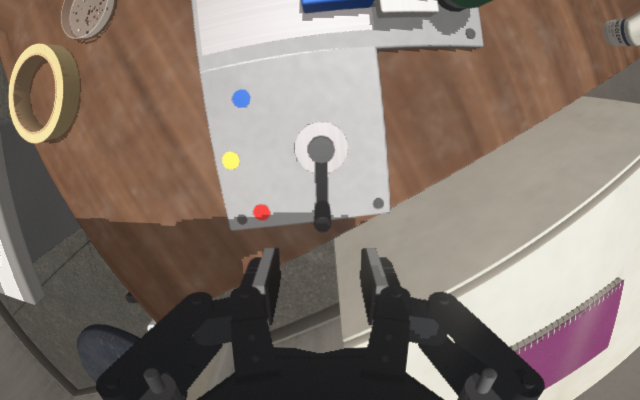

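The knob top is at (322,223), as predicted and midway between the fingers. I'll descend and pinch.

>>> {"name": "play_rows", "arguments": {
  "commands": [
    {"fingers": 0,"tx": 0,"ty": 0,"tz": 0.08,"ax": 0,"ay": 0,"az": 0},
    {"fingers": 0,"tx": 0,"ty": 0,"tz": 0.14,"ax": 0,"ay": 0,"az": 0},
    {"fingers": 0,"tx": 0,"ty": 0,"tz": 0.14,"ax": 0,"ay": 0,"az": 0},
    {"fingers": -1,"tx": 0,"ty": 0,"tz": 0.14,"ax": 0,"ay": 0,"az": 0},
    {"fingers": -1,"tx": 0,"ty": 0,"tz": 0.14,"ax": 0,"ay": 0,"az": 0},
    {"fingers": -1,"tx": 0,"ty": 0,"tz": 0.14,"ax": 0,"ay": 0,"az": 0},
    {"fingers": -1,"tx": 0,"ty": 0,"tz": 0.14,"ax": 0,"ay": 0,"az": 0}
  ],
  "force": 20
}}

```text
time: 27.05
ee_pos: [0.5883, 0.0127, 0.0302]
tcp_rot: [2.218, 2.221, 0.003]
ft_force: [-0.0, -0.5, 7.9]
finger_gap: 0.0106
gripper_force: 21.1
```

```bash
python3 - <<'E'
from bench import status
import numpy as np
s=status.sense(); print(s['ee_pos'],s['finger_gap'])
psi=.122; piv=np.array([.623,.1787])+np.array([[np.cos(psi),-np.sin(psi)],[np.sin(psi),np.cos(psi)]])@[-.05,-.115]
k=s['ee_pos'][:2]; d=k-piv; r=np.hypot(*d); q0=np.arctan2(-d[1],-d[0])-psi; print(piv,r,q0)
# tool at yaw 1.57: x=+y world, y=+x world ; radius blended to 45 mm
for i,q in enumerate(np.linspace(q0,-.7,13)[1:]):
    rr=.045; p=piv-rr*np.array([np.cos(q+psi),np.sin(q+psi)]); e=p-k
    print(round(q,2),'tx %.3f ty %.3f az %.3f'%(e[1]/.5,e[0]/.5,.25*(i+1)/12))
E
```

```text
[0.5883069  0.01274689 0.03023645] 0.010590243077726276
[0.58736686 0.05846989] 0.045732664211806696 1.469352796549607
1.29 tx 0.003 ty -0.016 az 0.021
1.11 tx 0.007 ty -0.032 az 0.042
0.93 tx 0.013 ty -0.047 az 0.062
0.75 tx 0.023 ty -0.060 az 0.083
0.57 tx 0.034 ty -0.071 az 0.104
0.38 tx 0.048 ty -0.081 az 0.125
0.2 tx 0.063 ty -0.087 az 0.146
0.02 tx 0.078 ty -0.091 az 0.167
-0.16 tx 0.095 ty -0.092 az 0.188
-0.34 tx 0.111 ty -0.090 az 0.208
-0.52 tx 0.126 ty -0.085 az 0.229
-0.7 tx 0.141 ty -0.077 az 0.250
```

>>> {"name": "play_rows", "arguments": {
  "commands": [
    {"fingers": -1,"tx": 0.003,"ty": -0.016,"tz": -0.002,"ax": 0,"ay": 0,"az": 0.021},
    {"fingers": -1,"tx": 0.007,"ty": -0.032,"tz": -0.003,"ax": 0,"ay": 0,"az": 0.042},
    {"fingers": -1,"tx": 0.013,"ty": -0.047,"tz": -0.003,"ax": 0,"ay": 0,"az": 0.062},
    {"fingers": -1,"tx": 0.023,"ty": -0.06,"tz": -0.003,"ax": 0,"ay": 0,"az": 0.083},
    {"fingers": -1,"tx": 0.034,"ty": -0.071,"tz": -0.003,"ax": 0,"ay": 0,"az": 0.104},
    {"fingers": -1,"tx": 0.048,"ty": -0.081,"tz": -0.003,"ax": 0,"ay": 0,"az": 0.125},
    {"fingers": -1,"tx": 0.063,"ty": -0.087,"tz": -0.003,"ax": 0,"ay": 0,"az": 0.146},
    {"fingers": -1,"tx": 0.078,"ty": -0.091,"tz": -0.003,"ax": 0,"ay": 0,"az": 0.167},
    {"fingers": -1,"tx": 0.095,"ty": -0.092,"tz": -0.003,"ax": 0,"ay": 0,"az": 0.188},
    {"fingers": -1,"tx": 0.111,"ty": -0.09,"tz": -0.003,"ax": 0,"ay": 0,"az": 0.208},
    {"fingers": -1,"tx": 0.126,"ty": -0.085,"tz": -0.003,"ax": 0,"ay": 0,"az": 0.229},
    {"fingers": -1,"tx": 0.141,"ty": -0.077,"tz": -0.003,"ax": 0,"ay": 0,"az": 0.25},
    {"fingers": -1,"tx": 0.141,"ty": -0.077,"tz": -0.003,"ax": 0,"ay": 0,"az": 0.25},
    {"fingers": -1,"tx": 0.141,"ty": -0.077,"tz": -0.003,"ax": 0,"ay": 0,"az": 0.25}
  ]
}}

```text
time: 28.45
ee_pos: [0.5484, 0.0836, 0.0305]
tcp_rot: [-3.141, -0.01, 0.0]
ft_force: [-5.2, 2.6, 5.2]
finger_gap: 0.0112
gripper_force: 21.0
```

>>> {"name": "play_rows", "arguments": {
  "commands": [
    {"fingers": -0.3,"tx": 0,"ty": 0,"tz": 0,"ax": 0,"ay": 0,"az": 0},
    {"fingers": -0.3,"tx": 0,"ty": 0,"tz": 0,"ax": 0,"ay": 0,"az": 0},
    {"fingers": -0.3,"tx": 0,"ty": 0,"tz": 0,"ax": 0,"ay": 0,"az": 0},
    {"fingers": -0.3,"tx": 0,"ty": 0,"tz": -0.09,"ax": 0,"ay": 0,"az": 0},
    {"fingers": -0.3,"tx": -0.06,"ty": 0,"tz": -0.19,"ax": 0,"ay": 0,"az": 0},
    {"fingers": -0.3,"tx": -0.16,"ty": 0,"tz": -0.29,"ax": 0,"ay": 0,"az": 0},
    {"fingers": -0.3,"tx": -0.2,"ty": 0,"tz": -0.35,"ax": 0,"ay": 0,"az": 0},
    {"fingers": -0.3,"tx": -0.2,"ty": 0,"tz": -0.35,"ax": 0,"ay": 0,"az": 0},
    {"fingers": -0.3,"tx": -0.2,"ty": 0,"tz": -0.35,"ax": 0,"ay": 0,"az": 0}
  ]
}}

```text
time: 29.35
ee_pos: [0.4487, 0.0832, 0.2071]
tcp_rot: [-3.141, -0.004, -0.007]
ft_force: [0.4, -0.0, -0.9]
finger_gap: 0.0298
gripper_force: 0.0
```

```bash
python3 - <<'E'
from pose import *
s=status.sense(); print(s['time'],s['ee_pos'],s['finger_gap'])
c=shot('wrist'); psi=.122; piv=np.array([.58737,.0585])
# dark pixels rectified at arm height, near pivot
r=rectify(c,.50,.62,.0,.12,.018,.0005); g=r.max(2)
ys=.12-np.arange(g.shape[1])*.0005; xs=.62-np.arange(g.shape[0])*.0005
Y,X=np.meshgrid(ys,xs); D=np.hypot(X-piv[0],Y-piv[1]); m=(g<60)&(D>.015)&(D<.07)
ang=np.arctan2(-(Y-piv[1]),-(X-piv[0]))-psi
for lo,hi in ((.015,.025),(.025,.035),(.035,.055),(.055,.07)):
    k=m&(D>lo)&(D<hi); print(lo,k.sum(),np.median(ang[k]) if k.any() else None)
u=proj(c,[[.58737-.071*np.cos(-.7+psi),.0585-.071*np.sin(-.7+psi),.0105]])
for t,p,z in (('gauge_blue',(.622,.179,.12),.01),('gauge_red',(.62,.289,.11),0),('gauge_yellow',(.42,.293,.12),0)):
    try: print(t,*gauge(c,t,p,z))
    except Exception as e: print(t,e)
c=shot('side')
for t in ('petri_dish','eraser','rock'):
    b=cut_out(t,'side'); print(t,b and (b[0]['confidence'],toz(c,cen(b[0]['pixels']),.01).round(3)))
E
```

```text
29.35 [0.44866747 0.08315098 0.20712466] 0.02981982727367128
0.015 0 None
0.025 0 None
0.035 7 -0.672389844367722
0.055 0 None
gauge_blue [0.62345739 0.17973716 0.12877021] -1.2120279726339294
gauge_red [0.6183993  0.28959926 0.11352486] -1.6081247299660606
gauge_yellow [0.42  0.293 0.12 ] -0.0
petri_dish (0.73, array([[0.375, 0.204]]))
eraser (0.67, array([[0.481, 0.462]]))
rock (0.71, array([[0.558, 0.488]]))
```

```bash
python3 - <<'E'
from pose import *
c=shot('wrist'); psi=.122; piv=np.array([.58737,.0585])
for t in ('pointer','pointer_knob'):
    b=cut_out(t,'wrist')
    if not b: continue
    b=b[0]; v,u=np.nonzero(b['pixels']); X=toz(c,np.c_[u,v],.018); D=np.hypot(*(X-piv).T); a=np.arctan2(-(X-piv)[:,1],-(X-piv)[:,0])-psi
    print(t,b['confidence'],b['box'],[(lo,np.median(a[(D>lo)&(D<lo+.01)]).round(3),((D>lo)&(D<lo+.01)).sum()) for lo in (.012,.02,.03,.04,.05)])
q=np.array([-.8,-.7,-.6]); P=np.c_[piv[0]-.045*np.cos(q+psi),piv[1]-.045*np.sin(q+psi),[.051]*3]; print(proj(c,P)); print('mark',proj(c,[[.5274,.0972,.0105]]))
k=(toz(c,np.array([[0,0]]),0))
m=color(c,'blue'); P=proj(c,[[.5274,.0972,.0105]])[0]; yy,xx=np.mgrid[:400,:640]; print('blue mark px visible',(m&(np.hypot(xx-P[0],yy-P[1])<10)).sum())
s=shot('side'); print(gauge(s,'gauge_yellow',(.42,.293,.12))); print(gauge(s,'gauge_blue',(.623,.179,.12),.01))
E
```

```text
pointer 0.88 [311.1, 35.0, 352.5, 90.4] [(0.012, np.float64(-0.698), np.int64(75)), (0.02, np.float64(-0.705), np.int64(71)), (0.03, np.float64(-0.702), np.int64(82)), (0.04, np.float64(-0.73), np.int64(110)), (0.05, np.float64(-0.715), np.int64(64))]
pointer_knob 0.7 [314.3, 35.1, 350.7, 92.8] [(0.012, np.float64(-0.682), np.int64(74)), (0.02, np.float64(-0.7), np.int64(76)), (0.03, np.float64(-0.705), np.int64(72)), (0.04, np.float64(-0.729), np.int64(99)), (0.05, np.float64(-0.72), np.int64(67))]
[[316.44562834  73.9678604 ]
 [320.34969643  76.7285685 ]
 [324.5130732   79.11240985]]
mark [[307.01929424  99.43124334]]
blue mark px visible 115
(array([0.42265605, 0.29096441, 0.13420839]), np.float64(-1.415055061208273))
(array([0.62368957, 0.17739974, 0.17934032]), np.float64(-1.2493382511208626))
```

```bash
python3 -c "
from bench import arm; print(arm.sign_off())"
```

```text
the job is handed in; nothing more can be done
None
```

The job is handed in: the blue plate (12 mm) is the thickest that fits, since red and yellow were both stopped at the foot; blue lies in the press with its handle against the foot, red and yellow are flat on the desk clear of the press, and the pointer measures about -0.70 rad, on the blue mark.

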